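# Lock the suction shelf and hold its self-closing tray at the marker

## Robot

A 6-joint arm with a two-finger parallel gripper is mounted at the origin on the work surface. World frame = base frame: x ahead of the robot, y to its left, z up, the work surface at z = 0. Lengths are in m, angles in rad, forces in N, time in s.
With the tool pointing down it reaches from about 0.225 to 0.725 m from the base axis. Payload 3.1 kg.
Tool frame: the origin (TCP) lies between the finger pads; the fingertips stand 19 mm ahead of it and the grasp point (between the pads) is the TCP; x points along the fingers, y is the direction in which the jaws open and shut, and the axes are right-handed (so a half turn about x gives the same grasp; the last joint's range is limited). The gripper opens to 85 mm and grips with 20 to 120 N. Pads are 22 mm wide; open, the fingers measure 114 mm over their backs; the gripper's body (76 mm by 85 mm) begins 54 mm behind the grasp point. The pads swing forward as they close: fully open they stand 13 mm farther back than shut.
Start: joints at [-1.23, 0.048, 0.099, 1.622, 0, 1.443], TCP at [0.237, -0.468, 0.25] pointing down, gripper open.
Joint ranges: [-2.91, 2.91], [-0.99, 1.94], [-1.21, 1.42], [-2.12, 2.29], [-1.49, 1.47], [-3.14, 3.14]. Speed limits (rad/s): [2.79, 2.79, 3.14, 3.14, 3.14, 3.14].

## Interface

Orientations are given as a unit quaternion [w, x, y, z].
In Python, from cell import get_state, grab_frame, close_job, recognise, regions_of, mark_of gives the robot as it stands.
- The arm moves only by the shell command python3 -m inch 'ROWS' [OPENING] [FORCE]. ROWS is JSON, a list that holds one entry, the list of rows, each a list of 6 numbers: the shift along the world's x, y, z in mm, then the turn, a rotation vector about the world's x, y, z in rad. In form: [[[dx, dy, dz, ax, ay, az], ...]]. A call has exactly 8 rows; each row shifts and turns the commanded pose from where the row before left it; what a row does not reach is not made up. A row lasts 1/8 s, in which the tool goes at most 62.5 mm and 10.7 degrees, less where a joint would pass 70% of its speed; a pose out of reach is approached as far as the arm can. A call is refused whole if a number of a shift passes 62.5 or a number of a turn 0.188, either way. A call with a gripper value outside its range is refused whole. OPENING is the finger opening in mm, from 0 to 85.4, set as the call begins (- or left out, the last holds). The fingers move at their own pace and stop on an object; FORCE is the grip in N (left out, the last holds). Time passes only in rows, so rows that do not move let the fingers close, or fill a call up. It gives the time, the measured TCP pose, the force and the opening at its end, in the units of the state.
- get_state(): the state, without advancing time (a new reading comes with each control period).
- grab_frame(name): name is "scene" or "top"; returns a dict with "frame" (400x640x3 uint8, red, green, blue), "z_map" (400x640 float32, m along the optical axis (not along the pixel's ray), 0 where there is no reading), "mtx" (3x3 intrinsics, pixels), "T" (4x4, takes a point from camera to world coordinates). Camera axes: x right, y up, looking along -z (the intrinsics and any distortion apply to the point x, -y, -z); pixel columns grow to the right and rows downward; lengths in m; the calibration is good to about 2 mm. A picture is of the moment at which its call begins.
- close_job(): hands the job in, once; it reports no verdict.
Trained networks look in the newest picture that a camera, given by its name, has taken for a name from the list of things; names that differ only in an ending like _2 or _b are one class to them, and where a whole thing is asked for, a point or a joint stands for the part that bears it (a point fixed in the world has none). Each returns a list of dicts, best first, with "confidence" (0 to 1); they miss things now and then, are a little off and sometimes report something else, mostly with a low value. They report only what shows in the picture. A call takes as long as a camera call. They do not tell look-alikes from the thing itself.
- recognise(query, camera): "box" ([left, top, width, height] as shares, 0 to 1, of the picture: columns of its width, rows of its height, round what is visible of it).
- regions_of(query, camera): "pixels" (400x640 bool, what is visible of it) and "box" ([left, top, width, height] as shares, 0 to 1, of the picture: columns of its width, rows of its height, round what is visible of it).
- mark_of(query, camera): "xy" ([column, row] as shares, 0 to 1, of the picture: columns of its width, rows of its height: a listed point, or the origin of a listed thing).
The state is a dict: "time_s": time; "joint_positions": joint angles; "qd": joint speeds; "joint_efforts": joint torques, N m; "position": TCP position; "eef_rot": TCP orientation; "wrist_force": force on the tool from outside, world axes, zero at the start; "wrist_torque": the same for the moment, N m; "opening": finger opening in m.
Only numpy, scipy, OpenCV 4.12 (cv2) and the standard library are available. Lean on these libraries where they do the work, as an engineer would, in place of code of your own. Each camera call takes 0.05 s, during which the arm holds its last target. There are 200 camera calls.

## Task

Swing the raised lever of the chrome suction shelf all the way down until it lies in its catch, so the shelf is locked. Only then pull the shelf's self-closing tray out until its pointer fin is level with the marker clip on the rail, and finish while still holding it there against its spring. Keep the egg cup in the tray upright and leave everything else around where it stands.

Things in the scene. Friction and masses are not known exactly. Their poses are not given: they have to be found in the camera images.
- shelf: Chrome suction shelf, fixed. Origin on the work surface under its middle; x axis from front (robot side) to rear, y to its left. The tray slides between two rails (tops 36 mm high) at y = -91 and +91 mm; the right one (y = -91) reaches forward to x = -190 mm. Behind x = 50 mm a deck 95 mm high spans the tray. On the left, at y = 142, x = -80 mm, is the suction foot with the lever.
- tray: Open aluminium tray 155 x 150 mm, rim 45 mm high, sliding out towards the shelf's -x, 0 to 95 mm. Starts home; its origin then coincides with the shelf's, and moves with the tray. A spring always draws it back: about 5 N at home, 90 N/m more as it comes out (11 N at 75 mm).
- tray_bar (a point): Centre of the tray's handle: a level chrome bar 12 mm thick (along shelf x), 84 mm long (along y), 14 mm high, centre 88 mm above the work surface, at shelf x = -100, y = 0 mm when home, on posts at y = -38 and +38 mm. Free space below it down to the tray's rim (45 mm high). Can be pinched from above, front to back.
- pointer (a point): Top centre of the pointer fin on the tray's right wall: an upright chrome plate 5 mm thick (along shelf x), 20 mm wide, its top 69 mm above the work surface; at shelf x = -90 mm with the tray home.
- mark_top (a point): Top centre of the marker clip: an upright chrome plate like the pointer (5 mm along shelf x, 20 mm wide, top 69 mm high), fixed on the forward part of the right rail. Its x axis is the shelf's. Its place along the rail varies, 40 to 75 mm ahead (-x) of the pointer at home. With the tray at the mark the two plates stand in one line.
- lever (a joint): Angle of the suction lever (rad): 0 = lying level in its catch (hard stop), grows as it is raised, at most 1.4. Starts between 0.7 and 1.25. It stays where it is left (friction, about 0.15 N m, so roughly 3 N pushed near its tip).
- lever_hinge (a point): Hinge of the lever, 33 mm above the work surface, at shelf x = -125, y = 142 mm; the axis lies along shelf y.
- lever_pad (a point): Point on the lever's upper face 62 mm from the hinge. The lever is a chrome bar 20 mm wide, 8 mm thick, reaching 87 mm from the hinge towards shelf +x when closed; raised, its upper face looks to the robot side (-x) and up. Closed, that face is 37 mm above the work surface, in a low catch fork (top 32 mm) 78 mm from the hinge.
- eggcup: Yellow ceramic egg cup, 48 mm across, 56 mm tall, standing loose in the tray behind the middle; origin under its foot, z up. It rides with the tray and must stay upright.
- bottle: Glass bottle with steel pump, 60 mm across, 165 mm tall, loose on the shelf's deck; origin under its centre. Leave alone.
- comb: Wooden comb 150 x 40 x 6 mm lying beside the right rail; origin under its centre. Leave alone.
- tin: Aluminium travel tin 93 x 65 x 32 mm, left of the suction foot; origin under its centre. Leave alone.
- brush: Nail brush 90 x 38 x 32 mm; origin under its centre. Leave alone.
- tumbler: White ceramic tumbler 72 mm across, 95 mm tall; origin under its centre. Leave alone.
- jar: Glass cream jar 68 mm across, 60 mm tall; origin under its centre. Leave alone.
Not all that is in view belongs to the job. What is meant by the eggcup is not green, and is the smaller of those in its own colour.

How it is judged:
On the way, in this order (a step that is already met when the one before it is completed fails the run):
1. the lever lies down in its catch (value of joint lever below 0.06 rad), for 0.2 s.
2. the tray is held out at the marker (x of pointer in the frame of mark_top between -0.006 and 0.006 m and contact force between the fingers and tray above 2 N), for 0.3 s.
At the end, for the whole second after the job is handed in: The lever is within 0.06 rad of its catch; the tray stands still with its pointer within 6 mm of the marker clip along the rail, held there by the fingers (over 2 N of contact); the egg cup is upright in the tray (all of step 2 and value of joint lever below 0.06 rad and linear speed of tray below 0.01 m/s and angle between eggcup's own z axis and vertical below 0.5 rad); the arm keeps its last pose, push and grip.
It fails at once if the tray is pulled out more than 15 mm while the lever is still up (value of joint lever above 0.06 rad and x of tray in the frame of shelf below -0.015 m).
It fails at once if the egg cup tips over (0.5 rad) or leaves the tray (angle between eggcup's own z axis and vertical above 0.5 rad or z of eggcup in the frame of tray above 0.05 m).
It fails at once if another thing is knocked over or shoved more than 30 mm (distance of any of bottle, comb, tin, brush, tumbler, jar from where it was at the start of the episode above 0.03 m or angle between any of bottle, comb, tin, brush, tumbler, jar's own z axis and vertical above 0.5 rad).
It also fails if it takes over 43 s, if anything falls off the work surface, if the arm or the gripper's body presses on something with over 40 N, if the wrist force passes 120 N, or if a joint passes its speed limit or range.

## Working session

There is one attempt and no reset: what is moved stays moved. The work goes in short steps, Python scripts to look and compute and a shell command to move; the robot and the scene stay as the last step left them, time stands still between calls to the robot, and variables do not carry over. Pictures are saved under pics/ and viewed, on a budget of 10 in all, crops included, one or two more only if the job needs it, and the job is handed in when it is done.

```bash
mkdir -p pics; ls
cat > h.py <<'E'
import numpy as np, cv2
from cell import *
def dep(f,px):
    u,v=px; z=f["z_map"][max(0,int(v)-1):int(v)+2,max(0,int(u)-1):int(u)+2]; z=z[z>0]
    return np.median(z) if len(z) else 0
def ray(f,u,v,z):
    K=f["mtx"]; p=np.array([(u-K[0,2])/K[0,0]*z,-(v-K[1,2])/K[1,1]*z,-z,1]); return (f["T"]@p)[:3]
def onz(f,u,v,h):
    c=f["T"][:3,3]; d=ray(f,u,v,1.)-c; return c+d*(h-c[2])/d[2]
def proj(f,P):
    p=np.linalg.inv(f["T"])@np.r_[P,1]; K=f["mtx"]; return np.array([K[0,2]+K[0,0]*p[0]/-p[2],K[1,2]+K[1,1]*-p[1]/-p[2]])
E
python3 - <<'E'
from h import *
s=get_state();print(s["time_s"],s["position"],s["eef_rot"],s["wrist_force"])
H=dict(tray_bar=.088,pointer=.069,mark_top=.069,lever_hinge=.033,lever_pad=None,shelf=0,eggcup=None)
for c in("scene","top"):
    f=grab_frame(c);cv2.imwrite(f"pics/{c}0.png",f["frame"][...,::-1]);print(c,f["T"][:3,3].round(3))
    for q,h in H.items():
        for m in mark_of(q,c)[:3]:
            u,v=m["xy"][0]*640,m["xy"][1]*400
            print(q,round(m["confidence"],2),round(u),round(v),"depthpt",ray(f,u,v,dep(f,(u,v))).round(3),"onz",onz(f,u,v,h).round(3) if h is not None else "")
E
```

```text
pics
0.0 [ 0.23699763 -0.46782286  0.24912199] [-0.16339523 -0.68768226 -0.16504641  0.68786248] [-0.31676852 -0.37840957  0.39011936]
scene [1.079 0.604 1.171]
tray_bar 0.91 331 208 depthpt [0.536 0.028 0.093] onz [0.534 0.025 0.088]
pointer 0.83 309 205 depthpt [ 0.568 -0.038  0.067] onz [ 0.569 -0.037  0.069]
mark_top 0.61 314 190 depthpt [ 0.516 -0.076  0.062] onz [ 0.519 -0.072  0.069]
mark_top 0.46 463 291 depthpt [0.4   0.447 0.028] onz [0.424 0.453 0.069]
mark_top 0.45 310 248 depthpt [0.643 0.059 0.016] onz [0.663 0.084 0.069]
lever_hinge 0.88 369 242 depthpt [0.521 0.182 0.075] onz [0.5   0.165 0.033]
lever_hinge 0.28 426 337 depthpt [0.601 0.475 0.073] onz [0.584 0.47  0.033]
lever_pad 0.5 368 242 depthpt [0.522 0.177 0.076] onz 
shelf 0.73 310 250 depthpt [0.679 0.107 0.105] onz [0.64  0.058 0.   ]
eggcup 0.98 353 306 depthpt [0.687 0.297 0.07 ] onz 
eggcup 0.64 317 255 depthpt [0.676 0.131 0.105] onz 
eggcup 0.54 368 212 depthpt [0.418 0.075 0.021] onz 
top [ 0.459 -0.026  1.513]
tray_bar 0.72 308 207 depthpt [0.542 0.029 0.093] onz [0.542 0.029 0.088]
tray_bar 0.21 302 182 depthpt [0.634 0.056 0.017] onz [0.625 0.052 0.088]
pointer 0.8 330 199 depthpt [ 0.574 -0.043  0.035] onz [ 0.572 -0.043  0.069]
mark_top 0.35 342 219 depthpt [ 0.508 -0.084  0.04 ] onz [ 0.507 -0.083  0.069]
lever_hinge 0.6 270 226 depthpt [0.478 0.162 0.04 ] onz [0.478 0.163 0.033]
lever_pad 0.63 266 214 depthpt [0.516 0.173 0.073] onz 
shelf 0.71 301 182 depthpt [0.628 0.058 0.062] onz [0.635 0.062 0.   ]
eggcup 0.73 330 200 depthpt [ 0.572 -0.043  0.035] onz 
eggcup 0.69 301 243 depthpt [0.42  0.055 0.022] onz 
eggcup 0.55 243 175 depthpt [0.649 0.257 0.069] onz
```

Run:
```python
import cv2
a=cv2.imread("pics/scene0.png")[150:350,230:470];b=cv2.imread("pics/top0.png")[110:310,210:410]
cv2.imwrite("pics/s1.png",cv2.resize(a,(720,600),interpolation=2));cv2.imwrite("pics/t1.png",cv2.resize(b,(600,600),interpolation=2))
```

```text
(no output)
```

View pics/s1.png

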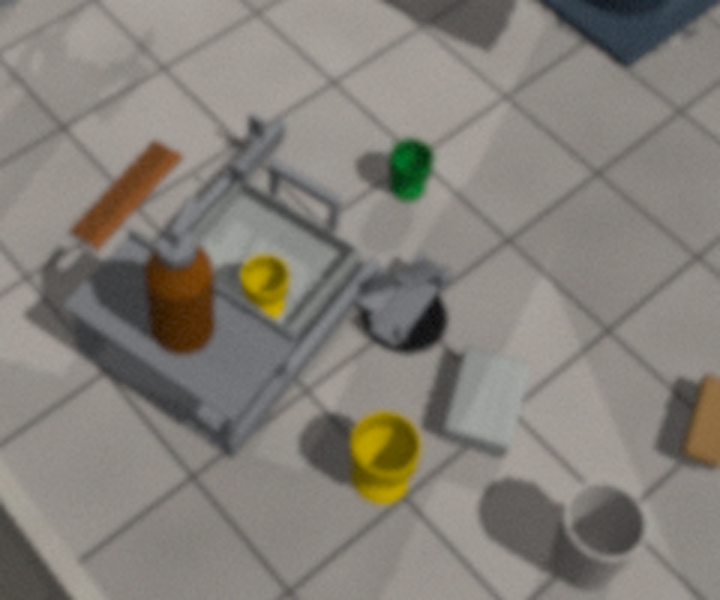

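View pics/t1.png

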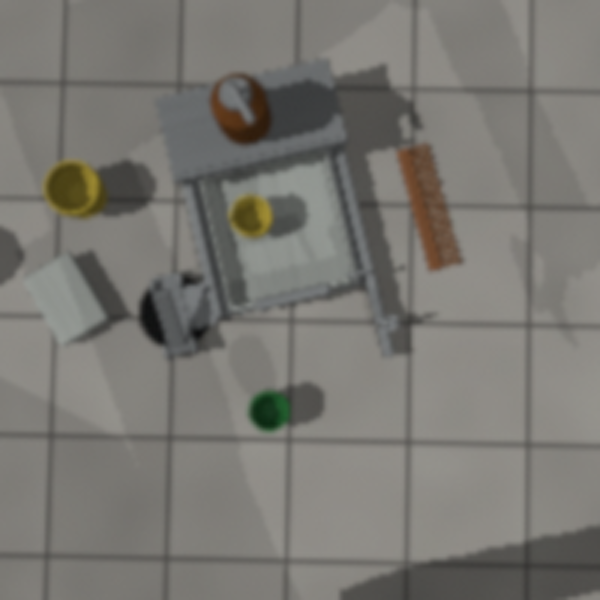

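The scene crop shows the shelf with the tray. There are three cup candidates:
- Small yellow cup in the tray, at scene (318,243) and top (293,182).
- Larger yellow cup outside the shelf, at scene (358,300).
- Green cup in front, at scene (367,207).

The small yellow one is the eggcup, because it's the smaller yellow one and stands in the tray. The lever stands raised at top (268,214), and the marker clip is at top (340,218).

Next I'll fit the shelf pose.

Run:
```python
from h import *
from scipy.optimize import least_squares
L=dict(tray_bar=[-.1,0,.088],pointer=[-.09,-.091,.069],lever_hinge=[-.125,.142,.033],shelf=[0,0,0])
fs={};obs=[]
for c in("scene","top"):
    f=fs[c]=grab_frame(c)
    for q in L:
        for m in mark_of(q,c)[:1]:
            obs.append((q,c,np.array(m["xy"])*[640,400]))
    # cloud
    v,u=np.mgrid[0:400,0:640];z=f["z_map"].ravel();K=f["mtx"]
    P=np.c_[(u.ravel()-K[0,2])/K[0,0]*z,-(v.ravel()-K[1,2])/K[1,1]*z,-z,np.ones(z.size)]@f["T"].T
    P=P[z>0][:,:3];np.save(c+"_cloud.npy",P)
    D=P[(abs(P[:,2]-.095)<.008)&(P[:,0]>.6)&(P[:,0]<.85)&(abs(P[:,1]-.08)<.17)]
    r=cv2.minAreaRect((D[:,:2]*1000).astype(np.float32));print(c,len(D),"deck rect",r)
def w(x,p):
    c,s=np.cos(x[2]),np.sin(x[2]);return np.array([x[0]+c*p[0]-s*p[1],x[1]+s*p[0]+c*p[1],p[2]])
def res(x): return np.concatenate([proj(fs[c],w(x,L[q]))-o for q,c,o in obs])
r=least_squares(res,[.635,.06,.25],loss="soft_l1");x=r.x;print(x)
for (q,c,o),e in zip(obs,res(x).reshape(-1,2)):print(q,c,e.round(1))
print("px scale mm",1513/fs["top"]["mtx"][0,0], 1300/fs["scene"]["mtx"][0,0])
np.save("pose.npy",x)
c,s=np.cos(x[2]),np.sin(x[2]);R=np.array([[c,-s],[s,c]])
for cam in fs:
    P=np.load(cam+"_cloud.npy").copy();P[:,:2]=(P[:,:2]-x[:2])@R
    lv=P[(abs(P[:,1]-.142)<.009)&(P[:,0]>-.13)&(P[:,0]<-.02)&(P[:,2]>.045)]
    print(cam,"lever pts",len(lv));print(lv[np.argsort(lv[:,2])][::6].round(3).tolist())
    fi=P[(abs(P[:,1]+.091)<.02)&(P[:,0]<-.07)&(P[:,0]>-.2)&(P[:,2]>.05)&(P[:,2]<.085)];print("fins",fi.round(3).tolist()[:25])
    ra=P[(abs(abs(P[:,1])-.091)<.02)&(P[:,0]<.04)&(P[:,0]>-.2)&(abs(P[:,2]-.036)<.006)]
    for sgn in(1,-1):
        q=ra[ra[:,1]*sgn>0];print("rail",sgn,len(q),q.min(0).round(3),q.max(0).round(3),"fit y",np.polyfit(q[:,0],q[:,1],1).round(3))
```

```text
scene 1709 deck rect ((734.9484252929688, 85.29460144042969), (102.14994812011719, 201.31466674804688), 14.222046852111816)
top 1278 deck rect ((735.0458984375, 85.07719421386719), (101.39832305908203, 199.787353515625), 14.556888580322266)
[0.63651036 0.05932556 0.25239817]
tray_bar scene [-2.  -0.3]
pointer scene [-2.9 -2.8]
lever_hinge scene [3.2 0.2]
shelf scene [ 2.7 -0.7]
tray_bar top [-3.6  2.4]
pointer top [ 0.3 -2. ]
lever_hinge top [-0.3 -3.8]
px scale mm 3.5380653001130766 2.928449293611117
scene lever pts 61
[[-0.116, 0.136, 0.045], [-0.111, 0.15, 0.048], [-0.102, 0.136, 0.057], [-0.094, 0.151, 0.065], [-0.087, 0.147, 0.07], [-0.081, 0.151, 0.077], [-0.076, 0.15, 0.082], [-0.062, 0.145, 0.085], [-0.069, 0.14, 0.087], [-0.063, 0.147, 0.09], [-0.063, 0.15, 0.093]]
fins [[-0.152, -0.107, 0.068], [-0.155, -0.105, 0.067], [-0.148, -0.104, 0.068], [-0.15, -0.101, 0.069], [-0.154, -0.101, 0.065], [-0.154, -0.097, 0.068], [-0.153, -0.108, 0.056], [-0.153, -0.104, 0.059], [-0.152, -0.099, 0.063], [-0.151, -0.095, 0.068], [-0.155, -0.093, 0.065], [-0.157, -0.091, 0.064], [-0.151, -
[... 809 characters left out ...]
[-0.06, 0.142, 0.089], [-0.076, 0.145, 0.091], [-0.065, 0.135, 0.095]]
fins [[-0.089, -0.072, 0.072], [-0.089, -0.075, 0.068], [-0.09, -0.078, 0.065], [-0.091, -0.081, 0.072], [-0.092, -0.085, 0.073], [-0.092, -0.074, 0.07], [-0.093, -0.077, 0.07], [-0.093, -0.081, 0.054], [-0.151, -0.102, 0.071], [-0.152, -0.105, 0.069], [-0.153, -0.108, 0.067], [-0.152, -0.091, 0.069], [-0.153, -0.094, 0.07], [-0.154, -0.098, 0.068], [-0.154, -0.101, 0.069], [-0.155, -0.104, 0.071], [-0.156, -0.108, 0.057], [-0.155, -0.091, 0.062], [-0.156, -0.094, 0.06]]
rail 1 158 [-0.101  0.072  0.03 ] [0.039 0.097 0.042] fit y [0.012 0.088]
rail -1 225 [-0.19  -0.108  0.03 ] [ 0.04  -0.071  0.042] fit y [ 0.022 -0.088]
```

```bash
cat >> h.py <<'E'
from scipy.spatial.transform import Rotation as Ro
O=np.array([.6375,.060]);YAW=.252
C,S=np.cos(YAW),np.sin(YAW);RS=np.array([[C,-S],[S,C]])
def W(x,y): return O+RS@np.array([x,y])
def go(x,y,z):
    s=get_state();p=s["position"];q=s["eef_rot"];R=Ro.from_quat(np.r_[q[1:],q[0]])
    best=None
    for k in(0,np.pi):
        a=YAW+k;yt=np.array([np.cos(a),np.sin(a),0]);xt=np.array([0,0,-1.]);T=np.c_[xt,yt,np.cross(xt,yt)]
        rv=(Ro.from_matrix(T)*R.inv()).as_rotvec()
        if best is None or np.linalg.norm(rv)<np.linalg.norm(best):best=rv
    print("t",s["time_s"],"p",p.round(4),"F",s["wrist_force"].round(1),"open",s["opening"],"j6",s["joint_positions"][5])
    print("delta mm",((np.r_[W(x,y),z]-p)*1000).round(1),"rv",best.round(3),"shelf pos",(RS.T@(p[:2]-O)).round(4))
E
python3 -c "
from h import *
go(-.088,.142,.15);print(W(-.088,.142),W(-.1,0))"
```

```text
t 1.3 p [ 0.2372 -0.4684  0.2503] F [ 0.3  0.4 -0.1] open 0.08511372526134808 j6 1.4430036168178866
delta mm [ 279.7  643.9 -100.3] rv [-0.    -0.     1.354] shelf pos [-0.5194 -0.4119]
[0.51687296 0.17557299] [0.54065843 0.03506587]
```

```bash
R="[18,44,0,0,0,0.169]"; python3 -m inch '[[[18,44,0,0,0,0.169],[18,44,0,0,0,0.169],[18,44,0,0,0,0.169],[18,44,0,0,0,0.169],[18,44,0,0,0,0.169],[18,44,0,0,0,0.169],[18,44,0,0,0,0.169],[18,44,0,0,0,0.169]]]' 0 30
python3 -m inch '[[[18,38,0,0,0,0],[18,38,0,0,0,0],[18,38,0,0,0,0],[17,38,0,0,0,0],[17,37,0,0,0,0],[17,36,-20,0,0,0],[17,34,-40,0,0,0],[13,33,-40,0,0,0]]]'
python3 -c "
from h import *
go(-.088,.142,.12)"
```

```text
time_s: 2.3
position: [0.3816, -0.1149, 0.2506]
eef_rot: [0.56, 0.432, 0.559, -0.432]
wrist_force: [1.2, -0.2, -0.3]
opening: -0.0
time_s: 3.3
position: [0.5172, 0.177, 0.1497]
eef_rot: [0.559, 0.434, 0.558, -0.433]
wrist_force: [1.7, -0.8, 0.0]
opening: 0.0001
t 3.3 p [0.5172 0.177  0.1497] F [ 1.7 -0.8  0. ] open 7.827120619362418e-05 j6 1.5276975673214823
delta mm [ -0.3  -1.5 -29.7] rv [-0.     0.002  0.002] shelf pos [-0.0873  0.1433]
```

```bash
python3 -m inch '[[[0,0,-18,0,0,0],[0,-1,-12,0,0,0],[1,0,-8,0,0,0],[2,0,-8,0,0,0],[1,0,-7,0,0,0],[2,0,-7,0,0,0],[2,1,-6,0,0,0],[1,0,-5,0,0,0]]]'
python3 -m inch '[[[1,0,-4,0,0,0],[1,0,-4,0,0,0],[1,0,-3,0,0,0],[1,0,-3,0,0,0],[0,0,-3,0,0,0],[0,0,-2,0,0,0],[0,0,-2,0,0,0],[0,0,0,0,0,0]]]'
python3 -c "
from h import *
go(-.075,.142,.056)
f=grab_frame('scene');cv2.imwrite('pics/s2.png',cv2.resize(f['frame'][180:300,290:450,::-1],(800,600),interpolation=2))"
```

```text
time_s: 4.3
position: [0.5258, 0.1759, 0.0794]
eef_rot: [0.559, 0.434, 0.558, -0.433]
wrist_force: [-0.9, -0.0, 2.5]
opening: 0.0
time_s: 5.3
position: [0.529, 0.1754, 0.058]
eef_rot: [0.558, 0.434, 0.558, -0.434]
wrist_force: [0.7, 0.9, 2.2]
opening: 0.0001
t 5.3 p [0.529  0.1754 0.058 ] F [0.7 0.9 2.2] open 6.60163775068895e-05 j6 1.521024511715952
delta mm [ 0.4  3.4 -2. ] rv [ 0.001 -0.     0.002] shelf pos [-0.0763  0.1388]
```

View pics/s2.png

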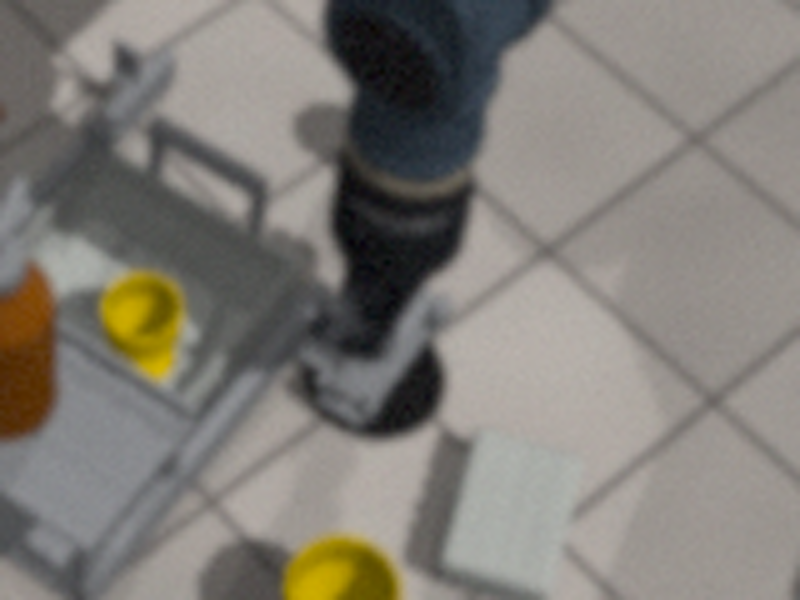

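The closed fingertips are on the lever, which is nearly level over the foot at crop (370,370). The contact force is still only about 2 N, so I'll press on to the stop.

```bash
python3 -m inch '[[[0,0,-1,0,0,0],[0,0,-1,0,0,0],[0,0,-1,0,0,0],[0,0,-1,0,0,0],[0,0,-1,0,0,0],[0,0,-1,0,0,0],[0,0,-1,0,0,0],[0,0,0,0,0,0]]]'
python3 -c "
from h import *
go(-.075,.142,.056)"
```

```text
time_s: 6.35
position: [0.5293, 0.1755, 0.0556]
eef_rot: [0.559, 0.434, 0.558, -0.434]
wrist_force: [-6.6, -2.2, 20.5]
opening: -0.0004
t 6.35 p [0.5293 0.1755 0.0556] F [-6.6 -2.2 20.5] open -0.0003531201006635123 j6 1.520989953807388
delta mm [0.2 3.3 0.4] rv [0.001 0.001 0.002] shelf pos [-0.076   0.1388]
```

```bash
python3 -m inch '[[[0,0,20,0,0,0],[0,0,40,0,0,0],[0,-10,40,0,0,0],[2,-25,0,0,0,0],[2,-30,0,0,0,0],[3,-30,0,0,0,0],[2,-28,0,0,0,0],[2,-17,0,0,0,0]]]' 50 30
python3 - <<'E'
from h import *
go(-.1,0,.088)
for c in("scene","top"):
    f=grab_frame(c);cv2.imwrite(f"pics/{c}3.png",f["frame"][...,::-1])
    v,u=np.mgrid[0:400,0:640];z=f["z_map"].ravel();K=f["mtx"]
    P=(np.c_[(u.ravel()-K[0,2])/K[0,0]*z,-(v.ravel()-K[1,2])/K[1,1]*z,-z,np.ones(z.size)]@f["T"].T)[z>0][:,:3]
    P[:,:2]=(P[:,:2]-O)@RS
    lv=P[(abs(P[:,1]-.142)<.008)&(P[:,0]>-.12)&(P[:,0]<-.04)&(P[:,2]>.015)]
    print(c,"lever",len(lv),np.c_[lv[:,0],lv[:,2]][::8].round(3).tolist())
    b=P[(abs(P[:,1])<.042)&(abs(P[:,0]+.1)<.03)&(abs(P[:,2]-.092)<.009)]
    print("bar",len(b),b.round(3).tolist()[:14])
a=cv2.imread("pics/scene3.png")[180:300,270:430];cv2.imwrite("pics/s3.png",cv2.resize(a,(800,600),interpolation=2))
E
```

```text
time_s: 7.35
position: [0.5394, 0.0345, 0.1503]
eef_rot: [0.558, 0.434, 0.559, -0.435]
wrist_force: [0.6, -0.1, 0.5]
opening: 0.0499
t 7.35 p [0.5394 0.0345 0.1503] F [ 0.6 -0.1  0.5] open 0.04991673947017009 j6 1.2616742465856787
delta mm [  1.3   0.5 -62.3] rv [-0.    -0.002  0.003] shelf pos [-0.1014 -0.0002]
scene lever 152 [[-0.114, 0.037], [-0.107, 0.035], [-0.104, 0.038], [-0.104, 0.036], [-0.101, 0.038], [-0.098, 0.037], [-0.095, 0.034], [-0.092, 0.034], [-0.088, 0.033], [-0.083, 0.033], [-0.079, 0.033], [-0.075, 0.035], [-0.07, 0.035], [-0.064, 0.037], [-0.065, 0.03], [-0.043, 0.034], [-0.045, 0.035], [-0.043, 0.038], [-0.04, 0.022]]
bar 81 [[-0.098, -0.04, 0.091], [-0.098, -0.037, 0.092], [-0.097, -0.04, 0.087], [-0.096, -0.035, 0.091], [-0.096, -0.032, 0.094], [-0.094, -0.038, 0.087], [-0.097, -0.036, 0.085], [-0.095, -0.031, 0.091], [-0.095, -0.031, 0.086], [-0.096, -0.024, 0.085], [-0.104, -0.004, 0.093], [-0.103, 0.0, 0.098], [-0.095, -0.02, 0.084], [-0.099, -0.004, 0.093]]
top lever 105 [[-0.042, 0.044], [-0.047, 0.038], [-0.052, 0.04], [-0.058, 0.036], [-0.065, 0.037], [-0.071, 0.036], [-0.077, 0.038], [-0.083, 0.041], [-0.09, 0.044], [-0.095, 0.036], [-0.101, 0.039], [-0.108, 0.039], [-0.113, 0.033], [-0.119, 0.039]]
bar 6 [[-0.097, -0.039, 0.095], [-0.101, -0.038, 0.094], [-0.101, -0.042, 0.088], [-0.104, -0.038, 0.094], [-0.104, -0.041, 0.092], [-0.107, -0.037, 0.094]]
```

View pics/s3.png

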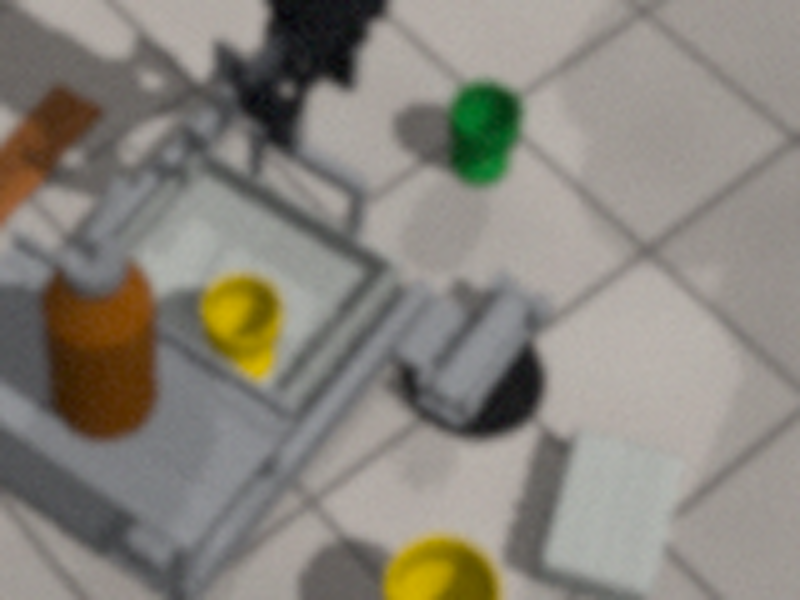

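The lever lies level: its face is at 37 mm along its whole length in both cameras, and the picture shows it in the catch at crop (470,350). The bar is where expected, so I'll descend and pinch it.

```bash
python3 -m inch '[[[1,0,-12,0,0,0],[1,0,-15,0,0,0],[0,0,-15,0,0,0],[0,0,-12,0,0,0],[0,0,-6,0,0,0],[0,0,-2,0,0,0],[0,0,0,0,0,0],[0,0,0,0,0,0]]]' 50 60
python3 -m inch '[[[0,0,0,0,0,0],[0,0,0,0,0,0],[0,0,0,0,0,0],[0,0,0,0,0,0],[0,0,0,0,0,0],[0,0,0,0,0,0],[0,0,0,0,0,0],[0,0,0,0,0,0]]]' 4 60
python3 -c "
from h import *
go(-.162,0,.088)"
```

```text
time_s: 8.45
position: [0.5427, 0.0356, 0.09]
eef_rot: [0.559, 0.434, 0.558, -0.434]
wrist_force: [-0.4, 0.1, 0.4]
opening: 0.05
time_s: 9.45
position: [0.538, 0.0345, 0.0897]
eef_rot: [0.557, 0.431, 0.56, -0.437]
wrist_force: [-11.4, -2.6, 8.1]
opening: 0.0107
t 9.45 p [0.538  0.0345 0.0897] F [-11.4  -2.6   8.1] open 0.010680015696514205 j6 1.2626976715898781
delta mm [-57.4 -14.9  -1.7] rv [ 0.003 -0.009  0.002] shelf pos [-1.027e-01  1.000e-04]
```

```bash
python3 -m inch '[[[-2,0,0,0,0,0],[-2,-1,0,0,0,0],[-3,-1,0,0,0,0],[-4,-1,0,0,0,0],[-4,-1,0,0,0,0],[-4,-1,0,0,0,0],[-4,-1,0,0,0,0],[-4,-1,0,0,0,0]]]'
python3 -m inch '[[[-4,-1,0,0,0,0],[-4,-1,0,0,0,0],[-4,-1,0,0,0,0],[-4,-1,0,0,0,0],[-4,-1,0,0,0,0],[-4,-1,0,0,0,0],[-3,-1,0,0,0,0],[-2,0,0,0,0,0]]]'
cat > fin.py <<'E'
from h import *
import sys
go(-.165,0,.09)
for c in("scene","top"):
    f=grab_frame(c);cv2.imwrite(f"pics/{c}_{sys.argv[1]}.png",f["frame"][...,::-1])
    v,u=np.mgrid[0:400,0:640];z=f["z_map"].ravel();K=f["mtx"]
    P=(np.c_[(u.ravel()-K[0,2])/K[0,0]*z,-(v.ravel()-K[1,2])/K[1,1]*z,-z,np.ones(z.size)]@f["T"].T)[z>0][:,:3]
    P[:,:2]=(P[:,:2]-O)@RS
    q=P[(P[:,1]>-.125)&(P[:,1]<-.06)&(P[:,0]<-.08)&(P[:,0]>-.2)&(P[:,2]>.053)&(P[:,2]<.085)]
    q=q[np.argsort(q[:,1])];print(c,q.round(3).tolist()[:40])
    for n in("pointer","mark_top","eggcup"):
        for m in mark_of(n,c)[:2]:
            U=np.array(m["xy"])*[640,400];w=onz(f,*U,.069);print(n,round(m["confidence"],2),U.round(1),(RS.T@(w[:2]-O)).round(4))
E
python3 fin.py a
```

```text
time_s: 10.45
position: [0.5179, 0.0293, 0.0898]
eef_rot: [0.56, 0.435, 0.557, -0.432]
wrist_force: [6.4, 1.8, -2.9]
opening: 0.0113
time_s: 11.45
position: [0.4899, 0.022, 0.0898]
eef_rot: [0.561, 0.436, 0.556, -0.431]
wrist_force: [9.6, 0.0, -5.2]
opening: 0.011
t 11.45 p [0.4899 0.022  0.0898] F [ 9.6  0.  -5.2] open 0.010952998110261684 j6 1.2272478034746608
delta mm [-12.2  -3.1   0.2] rv [-0.001  0.008  0.002] shelf pos [-0.1524  0.    ]
scene [[-0.156, -0.109, 0.054], [-0.154, -0.108, 0.066], [-0.153, -0.107, 0.063], [-0.158, -0.107, 0.063], [-0.152, -0.107, 0.054], [-0.154, -0.104, 0.064], [-0.153, -0.103, 0.056], [-0.151, -0.102, 0.063], [-0.151, -0.102, 0.053], [-0.153, -0.1, 0.063], [-0.151, -0.098, 0.071], [-0.155, -0.097, 0.068], [-0.149, -0.096, 0.065], [-0.153, -0.096, 0.061], [-0.151, -0.094, 0.07], [-0.151, -0.094, 0.059], [-0.151, -0.094, 0.055], [-0.153, -0.092, 0.059], [-0.153, -0.092, 0.054], [-0.156, -0.09, 0.067], [-0.151, -0.09, 0.068], [-0.151, -0.09, 0.073], [-0.154, -0.089, 0.06], [-0.154, -0.089, 0.065], [-0.139, -0.086, 0.062], [-0.137, -0.084, 0.061], [-
[... 486 characters left out ...]
63.7 213.9] [-0.1632  0.0775]
top [[-0.154, -0.109, 0.071], [-0.153, -0.105, 0.071], [-0.156, -0.105, 0.071], [-0.152, -0.102, 0.068], [-0.156, -0.101, 0.07], [-0.155, -0.098, 0.066], [-0.154, -0.095, 0.066], [-0.157, -0.095, 0.054], [-0.153, -0.092, 0.068], [-0.156, -0.091, 0.068], [-0.141, -0.084, 0.067], [-0.14, -0.081, 0.068], [-0.143, -0.08, 0.067], [-0.139, -0.078, 0.067], [-0.143, -0.077, 0.068], [-0.142, -0.073, 0.07], [-0.141, -0.07, 0.064], [-0.14, -0.067, 0.068]]
pointer 0.84 [334.  214.8] [-0.1437 -0.0835]
mark_top 0.58 [342.6 217. ] [-0.1576 -0.11  ]
mark_top 0.39 [294.1 149.8] [ 0.104  -0.0024]
eggcup 0.8 [240.  174.7] [0.0632 0.1964]
eggcup 0.74 [294.3 196.6] [-0.0525  0.0333]
```

Both clouds put the fins 13 mm apart, and the network marks give 14 mm. I'll pull another 13 mm.

```bash
python3 -m inch '[[[-2,0,0,0,0,0],[-3,-1,0,0,0,0],[-3,-1,0,0,0,0],[-3,-1,0,0,0,0],[-2,0,0,0,0,0],[0,0,0,0,0,0],[0,0,0,0,0,0],[0,0,0,0,0,0]]]'
sed -i 's/print(c,q.round(3).tolist()\[:40\])/k=q[:,1]<-.0885;print(c,k.sum(),"mark",np.median(q[k],0).round(4),(~k).sum(),"pointer",np.median(q[~k],0).round(4),q[~k][:,0].round(3))/' fin.py
python3 fin.py b; python3 -c "
import cv2
a=cv2.imread('pics/scene_b.png')[160:280,270:430];cv2.imwrite('pics/s4.png',cv2.resize(a,(800,600),interpolation=2))"
```

```text
time_s: 12.85
position: [0.4773, 0.0188, 0.0898]
eef_rot: [0.561, 0.436, 0.556, -0.432]
wrist_force: [10.1, 1.2, -5.5]
opening: 0.0109
t 12.85 p [0.4773 0.0188 0.0898] F [10.1  1.2 -5.5] open 0.01087678752479635 j6 1.2182830647394483
delta mm [0.4 0.1 0.2] rv [-0.001  0.009  0.002] shelf pos [-0.1654  0.    ]
scene 21 mark [-0.1528 -0.0979  0.0636] 24 pointer [-0.1524 -0.0765  0.0624] [-0.153 -0.152 -0.154 -0.152 -0.15  -0.155 -0.149 -0.152 -0.152 -0.15
 -0.156 -0.155 -0.158 -0.152 -0.15  -0.153 -0.153 -0.157 -0.151 -0.152
 -0.158 -0.15  -0.155 -0.149]
pointer 0.74 [318.7 194.4] [-0.1422 -0.0771]
mark_top 0.48 [314.9 186.4] [-0.1611 -0.1061]
mark_top 0.44 [362.8 251. ] [-0.0511  0.1461]
eggcup 0.82 [328.2 237.3] [-0.0297  0.0392]
eggcup 0.82 [355.2 307.3] [0.1059 0.2228]
top 8 mark [-0.1538 -0.1004  0.0651] 11 pointer [-0.1544 -0.0744  0.0678] [-0.151 -0.155 -0.154 -0.153 -0.157 -0.153 -0.156 -0.152 -0.155 -0.154
 -0.161]
pointer 0.85 [335.2 217.1] [-0.1521 -0.0855]
mark_top 0.64 [452.7 196.2] [-0.1749 -0.4883]
mark_top 0.57 [343.  219.4] [-0.1657 -0.1093]
eggcup 0.73 [239.1 175.7] [0.0606 0.2001]
eggcup 0.63 [294.5 202.5] [-0.0722  0.0369]
```

View pics/s4.png

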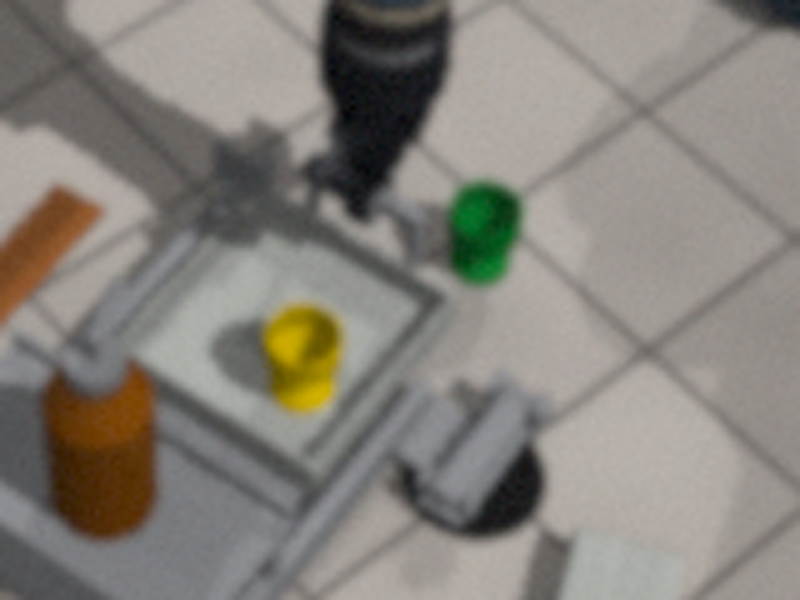

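The tray is out with the egg cup upright at crop (303,355) and the lever down at (475,445). In depth the fins agree within about 1 mm. I'll hold for a second, then hand in.

```bash
python3 -m inch '[[[0,0,0,0,0,0],[0,0,0,0,0,0],[0,0,0,0,0,0],[0,0,0,0,0,0],[0,0,0,0,0,0],[0,0,0,0,0,0],[0,0,0,0,0,0],[0,0,0,0,0,0]]]' && python3 -c "
from cell import *
print(close_job())"
```

```text
time_s: 14.25
position: [0.4773, 0.0188, 0.0898]
eef_rot: [0.561, 0.436, 0.556, -0.432]
wrist_force: [9.6, 0.4, -5.9]
opening: 0.0109
the job is handed in; nothing more can be done
None
```

I locked the lever first, then pulled the tray to the marker clip. I handed the job in at about 14 s, still holding the tray against its spring.

- **Lever:** I pressed it down with the closed fingers until it hit its stop, at about 20 N. Both cameras then showed its upper face level at about 37 mm, as it should be when closed.
- **Tray:** I pinched the handle bar at 60 N and pulled it out about 63 mm. In the depth data the pointer is within 1 mm of the clip along the rail (scene camera +0.4 mm, top camera -0.6 mm). The pose did not change over the final one-second hold, with about 10 N on the wrist and the fingers 10.9 mm apart on the bar.
- **Egg cup and surroundings:** The last picture shows the egg cup upright in the tray. Nothing in view looked disturbed, but I did not measure each object.

**Disagreement:** In that last picture the network's pointer and clip marks sat 14 to 19 mm apart along the rail. They had shown 14 mm before the last 13 mm pull. The clip mark also moved, though the clip is fixed, and its confidence was only about 0.5. I trusted the depth data instead: both cameras agreed, and the fin gap I measured before pulling (about 62 mm) matches the distance pulled.

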